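# Lay the spirit level on the sloping pipe run

## Robot

A 6-joint arm with a two-finger parallel gripper is mounted at the origin on the work surface. World frame = base frame: x ahead of the robot, y to its left, z up, the work surface at z = 0. Lengths are in m, angles in degrees, forces in N, time in s.
With the tool pointing down it reaches from about 0.25 to 0.725 m from the base axis. Payload 9.7 kg.
Tool frame: the origin (TCP) lies midway between the tips of the shut fingers; the grasp point (between the pads) lies 19 mm behind it; z points along the fingers, y is the line along which they close (so a half turn about z gives the same grasp; the last joint's range is limited). The gripper opens to 85 mm and grips with 20 to 120 N. Pads are 22 mm wide; open, the fingers measure 114 mm over their backs; the gripper's body (76 mm by 85 mm) begins 54 mm behind the grasp point. The pads swing forward as they close: fully open they stand 13 mm farther back than shut.
Start: joints at [77.177, 4.979, 10.078, 95.1, 0, 90], TCP at [0.122, 0.536, 0.231] pointing down, gripper open.
Joint ranges: [-179.16, 179.16], [-48.56, 103.87], [-65.8, 70.77], [-126.05, 130.52], [-82.76, 87.17], [-180, 180]. Speed limits (degrees/s): [127.2, 127.2, 147.25, 180, 180, 180].

## Interface

Orientations are given as [roll, pitch, yaw] about the fixed x, y, z axes, in that order (R = Rz(yaw) Ry(pitch) Rx(roll)).
In Python, from workcell import readout, imaging, bot, spotter gives the robot as it stands.
- The arm moves only by the shell command python3 -m jog 'ROWS' [FORCE]. ROWS is JSON, a list of rows, each an object with "rotation": the turn, a rotation vector about the world's x, y, z in degrees, a list of three; "translation": the shift along the world's x, y, z in mm, a list of three; "grip": the finger opening in mm, from 0 to 85.4. In form: [{"rotation": [wx, wy, wz], "translation": [dx, dy, dz], "grip": grip}, ...]. A call has 1 to 20 rows; each row is the pose to reach, as a shift and turn from the pose commanded when the call began; what a row does not reach only later rows make up. A row lasts 1/10 s, in which the tool goes at most 50 mm and 8.59 degrees, less where a joint would pass 70% of its speed; a pose out of reach is approached as far as the arm can. A call with a gripper value outside its range is refused whole. The fingers move at their own pace and stop on an object; FORCE is the grip in N (left out, the last holds). Time passes only in rows, so rows that repeat a pose let the fingers close. It gives the time, the measured TCP pose, the force, the opening and the grip force at its end, in the units of the state.
- readout.get_obs(): the state, without advancing time (a new reading comes with each control period).
- imaging.camera(name): name is "scene" or "top" or "wrist"; returns (picture, depth): 480x640x3 uint8, red, green, blue; 480x640 float32, m along the optical axis (not along the pixel's ray), 0 where there is no reading.
- imaging.camera_info(name): a dict with "vertical_fov" (degrees; the focal length in pixels is half the picture's height over the tangent of half this angle, whatever the lens; pixels are square), "cx", "cy" (the principal point, pixels), "extrinsics" (4x4, takes a point from camera to world coordinates); the wrist camera has in their place "tool_from_camera" (4x4, takes a point from camera to tool coordinates, whose origin is the TCP and whose axes are the flange's). Camera axes: x right, y down, z forward; pixel columns grow to the right and rows downward; lengths in m; the calibration is good to about 2 mm. A picture is of the moment at which its call begins: read the wrist's pose just before it. camera_info takes no time and is no camera call.
- bot.job_done(): hands the job in; it is judged then, once.
Trained networks look in the newest picture that a camera, given by its name, has taken for a name from the list of things; names that differ only in an ending like _2 or _b are one class to them, and where a whole thing is asked for, a point or a joint stands for the part that bears it (a point fixed in the world has none). Each returns a list of dicts, best first, with "confidence" (0 to 1); they miss things now and then, are a little off and sometimes report something else, mostly with a low value. They report only what shows in the picture. A call takes as long as a camera call. They do not tell look-alikes from the thing itself.
- spotter.spot_in(camera, target): "box" ([centre column, centre row, width, height] in pixels, round what is visible of it).
- spotter.mark_of(camera, target): "uv" ([column, row] in pixels: a listed point, or the origin of a listed thing).
The state is a dict: "time": time; "q": joint angles; "qd": joint speeds; "joint_efforts": joint torques, N m; "ee_pos": TCP position; "tcp_rot": TCP orientation; "wrist_force": force on the tool from outside, world axes, zero at the start; "torque": the same for the moment, N m; "opening": finger opening in m; "grasp_force": force on a finger pad.
Only numpy, scipy, OpenCV 4.12 (cv2) and the standard library are available. Lean on these libraries where they do the work, as an engineer would, in place of code of your own. Each camera call takes 0.05 s, during which the arm holds its last target. There are 200 camera calls.

## Task

The copper pipe run on the plywood board is to be checked for its fall: lay the aluminium spirit level lengthwise on top of the pipe, upright with its grooved base down on the pipe, about midway between the two pipe supports, and let go so that it stays there by itself. Set it down gently along the pipe's slope, neither dropped nor pressed hard, and leave the other things where they are.

Things in the scene. Friction and masses are not known exactly. Their poses are not given: they have to be found in the camera images.
- stand: Pipe run: fixed plywood board 400 x 110 x 18 mm flat on the counter; four upright steel rods (x = +-150, y = +-28 mm, tops at z = 230 mm) carry one straight copper pipe, 22 mm in diameter, 360 mm long, above the board's long centre line. Origin: centre of the board's underside, x along the board, y across, z up. From above, the pipe's axis is the x axis (y = 0). It does not give when pushed.
- board_mid (a point): Middle of the board's top, z = 18 mm, under the pipe's middle. The pipe's height and fall are NOT measured and differ each time: above this point its axis is 110 to 160 mm above the counter, and it falls towards the board's +x end by 0.12 to 0.24 rad. Feel for its top with shut fingers, or look.
- support_a (a point): On the board's top below the support at x = -150 mm: a steel crossbar between two rods and a clip round the pipe, 26 mm wide. Beyond it a brass cap 30 mm in diameter from |x| = 170 to 200 mm.
- support_b (a point): The same at x = +150 mm.
- level: Spirit level: aluminium bar 200 x 26 x 45 mm, about 0.3 kg, green vials, black ends, standing on its base on the counter. Origin: centre of its underside; x along it, y across, z up; either way round is the same. A channel 14 mm wide, 8 mm deep runs along the base between 6 mm rails: seated on the pipe, the base lies 8.5 mm above the pipe's axis (2.5 mm below the pipe's top).
- level_a (a point): middle of the level's base edge at its -x end (x = -100 mm, z = 0 of the level)
- level_b (a point): middle of the level's base edge at its +x end (x = +100 mm, z = 0 of the level)
- batten: bystander: plain wooden batten 200 x 32 x 32 mm lying on the counter near the level; origin centre of underside, x along it
- elbow: bystander: loose copper pipe elbow of 27 mm diameter, legs about 60 mm, lying beyond the level
- wrench: bystander: steel wrench 190 mm long lying on the plywood board below the pipe
- mug: bystander: white mug 80 mm wide, 90 mm high
- soap: bystander: bottle 66 mm wide, 190 mm high
- jar: bystander: glass jar 70 mm wide, 80 mm high
- driver: bystander: screwdriver lying at the far side
Things that resemble listed ones, but are neither listed nor needed, are in the scene too. What is meant by the level is not purple, and is the smaller of those in its own colour.

How it is judged:
By the outcome, as a careful person would: the job done as asked, in the order asked, and still so for the second after the job is handed in, with the robot touching nothing.
It also fails if it takes over 64 s, if anything falls off the work surface, if the arm or the gripper's body presses on something with over 40 N, if the wrist force passes 120 N, or if a joint passes its speed limit or range.

## Working session

There is one attempt and no reset: what is moved stays moved. The work goes in short steps, Python scripts to look and compute and a shell command to move; the robot and the scene stay as the last step left them, time stands still between calls to the robot, and variables do not carry over. Pictures are saved under pics/ and viewed, at most 10 in all, crops included, and the job is handed in when it is done.

```bash
mkdir -p pics; cat > h.py <<'E'
import numpy as np, cv2
from workcell import readout, imaging, bot, spotter
from scipy.spatial.transform import Rotation as R
def look(name):
    o=readout.get_obs(); p,d=imaging.camera(name); i=imaging.camera_info(name)
    if name=="wrist":
        T=np.eye(4);T[:3,:3]=R.from_euler('xyz',o['tcp_rot'],degrees=True).as_matrix();T[:3,3]=o['ee_pos'];E=T@np.array(i['tool_from_camera'])
    else: E=np.array(i['extrinsics'])
    f=240/np.tan(np.radians(i['vertical_fov']/2))
    v,u=np.mgrid[:480,:640]
    P=np.stack([(u-i['cx'])/f*d,(v-i['cy'])/f*d,d],-1)@E[:3,:3].T+E[:3,3]
    P[d==0]=np.nan
    return p,d,P
E
python3 - <<'E'
from h import *
o=readout.get_obs();print(o)
for c in("scene","top"):
    p,d,P=look(c); cv2.imwrite(f"pics/{c}1.png",p[...,::-1]); np.save(f"{c}.npy",P)
    for t in("level","stand","board_mid","support_a","support_b","level_a","level_b","batten"):
        for r in spotter.mark_of(c,t)[:4]:
            u,v=map(int,r['uv']); print(c,t,[u,v],round(r['confidence'],2),P[min(max(v,0),479),min(max(u,0),639)].round(3))
E
```

```text
{'time': 0.0, 'q': array([7.71766727e+01, 5.00960057e+00, 1.00330382e+01, 9.50987863e+01,
       2.00643311e-03, 8.99999696e+01]), 'qd': array([ 0.03314817,  0.05972769, -0.02675357,  0.00928806, -0.0310277 ,
       -0.02991962]), 'joint_efforts': array([ 1.48554358e-03, -5.20400798e+01,  4.64785874e+01,  1.69294380e-02,
        7.93887375e-05, -5.71027982e-06]), 'ee_pos': array([0.12200834, 0.53605647, 0.23058477]), 'tcp_rot': array([-1.79924651e+02, -2.00647130e-03,  1.67176700e+02]), 'wrist_force': array([0.0550753 , 0.58273901, 1.54280231]), 'torque': array([0.05011011, 0.01971528, 0.06264688]), 'grasp_force': 0.0, 'opening': 0.08517484120097599}
scene level [493, 237] 0.94 [0.516 0.373 0.023]
scene level [483, 203] 0.92 [0.424 0.378 0.035]
scene level [430, 141] 0.87 [0.205 0.309 0.045]
scene level [505, 272] 0.8 [0.601 0.373 0.008]
scene stand [225, 277] 0.88 [ 0.55  -0.224  0.017]
scene board_mid [223, 272] 0.58 [ 0.542 -0.227  0.025]
scene support_a [157, 269] 0.66 [ 0.512 -0.37   0.017]
scene support_a [507, 272] 0.29 [0.6   0.378 0.007]
scene support_b [157, 269] 0.66 [ 0.5
[... 904 characters left out ...]
0.151]
top support_a [492, 306] 0.5 [ 0.333 -0.378  0.074]
top support_b [475, 229] 0.96 [ 0.51  -0.37   0.021]
top support_b [347, 201] 0.75 [ 0.539 -0.071  0.151]
top support_b [492, 306] 0.5 [ 0.333 -0.378  0.074]
top level_a [140, 277] 0.95 [0.4   0.387 0.02 ]
top level_a [150, 192] 0.89 [0.591 0.37  0.043]
top level_a [112, 424] 0.88 [0.094 0.407 0.059]
top level_a [402, 339] 0.86 [ 0.264 -0.191  0.046]
top level_b [140, 277] 0.95 [0.4   0.387 0.02 ]
top level_b [150, 192] 0.89 [0.591 0.37  0.043]
top level_b [112, 424] 0.88 [0.094 0.407 0.059]
top level_b [402, 339] 0.86 [ 0.264 -0.191  0.046]
top batten [217, 235] 0.82 [0.493 0.216 0.033]
top batten [149, 237] 0.74 [0.491 0.373 0.021]
```

```bash
ls -la . pics
```

```text
.:
total 14424
drwxr-xr-x  3 agent agent    4096 Nov 30 00:11 .
drwxr-xr-x 23 root  root     4096 Nov 30 00:10 ..
-rw-r--r--  1 agent agent     612 Nov 30 00:11 h.py
drwxr-xr-x  2 agent agent    4096 Nov 30 00:11 pics
-rw-r--r--  1 agent agent 7372928 Nov 30 00:11 scene.npy
-rw-r--r--  1 agent agent 7372928 Nov 30 00:11 top.npy

pics:
total 748
drwxr-xr-x 2 agent agent   4096 Nov 30 00:11 .
drwxr-xr-x 3 agent agent   4096 Nov 30 00:11 ..
-rw-r--r-- 1 agent agent 292256 Nov 30 00:11 scene1.png
-rw-r--r-- 1 agent agent 459342 Nov 30 00:11 top1.png
```

View pics/scene1.png

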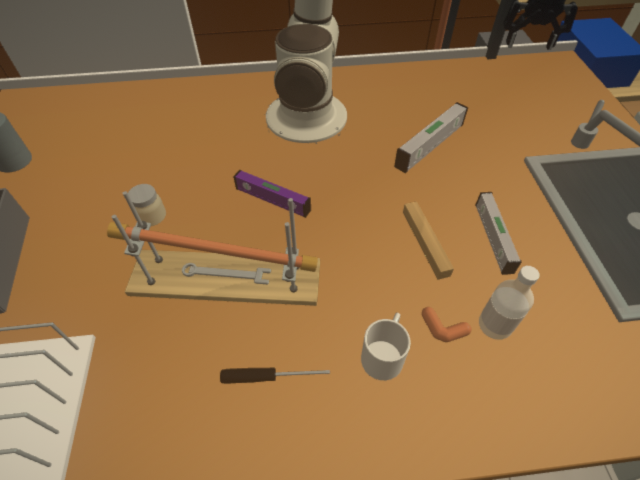

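View pics/top1.png

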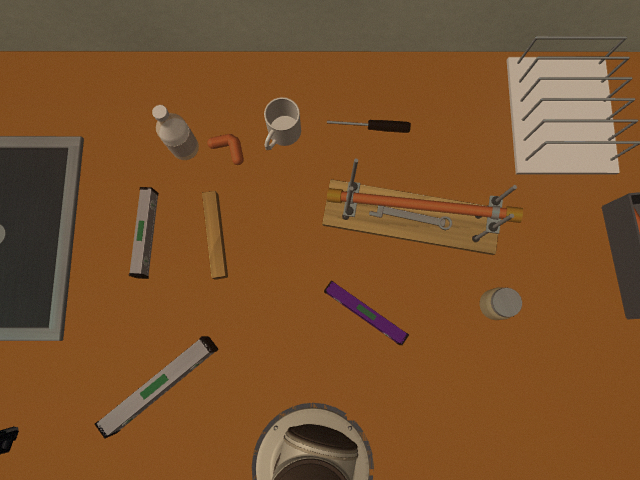

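The scene view shows the small aluminium level at about (497,232) (top view (144,233)), with the larger one at (432,136) and the purple decoy at (271,192). The pipe runs from (130,233) to (300,261), and its higher end seems to be the right one. Next I'll fit the level and the pipe from depth.

```bash
python3 - <<'E'
import numpy as np, cv2
for c in("scene","top"):
    P=np.load(c+".npy"); img=cv2.imread(f"pics/{c}1.png"); hsv=cv2.cvtColor(img,cv2.COLOR_BGR2HSV)
    x,y,z=P[...,0],P[...,1],P[...,2]
    m=(x>.36)&(x<.63)&(y>.32)&(y<.43)&(z>.038)&(z<.056)
    q=P[m]; r=cv2.minAreaRect((q[:,:2]*1000).astype(np.float32)); print(c,"level",m.sum(),r,np.median(q[:,2]))
    b=cv2.boxPoints(r);print(b.round())
    # board
    m=(x>.35)&(x<.7)&(y>-.5)&(y<.0)&(z>.012)&(z<.023)
    m=cv2.morphologyEx(m.astype(np.uint8),cv2.MORPH_OPEN,np.ones((3,3)))>0
    q=P[m]; r=cv2.minAreaRect((q[:,:2]*1000).astype(np.float32)); print("board",m.sum(),r,np.median(q[:,2]))
    # pipe
    m=(x>.4)&(x<.65)&(y>-.45)&(y<.0)&(z>.08)&(z<.2)&(hsv[...,0]<10)&(hsv[...,1]>110)
    q=P[m]; 
    mu=np.median(q,0)
    for k in range(4):
        mu=q.mean(0);d=np.linalg.svd(q-mu,full_matrices=False)[2][0]; e=np.linalg.norm(np.cross(q-mu,d),axis=1); q=q[e<.015]
    d*=np.sign(d[1]);t=(q-mu)@d
    print("pipe",len(q),mu,d,"slope",np.arcsin(d[2]),"yaw",np.degrees(np.arctan2(d[1],d[0])),t.min(),t.max(),mu+d*t.min(),mu+d*t.max())
    # top ridge: max z per bin along
    for a in np.arange(-.12,.13,.04):
        s=q[abs(t-a)<.012]; print(np.round([a,*s.mean(0),np.percentile(s[:,2],97)],4))
    # cylinder fit
    from scipy.optimize import least_squares
    def f(p):
        D=np.array([p[2],1,p[3]]);D/=np.linalg.norm(D);C=np.array([p[0],mu[1],p[1]])
        return np.linalg.norm(np.cross(q-C,D),axis=1)-.011
    s=least_squares(f,[mu[0],mu[2]-.008,d[0]/d[1],d[2]/d[1]],loss='soft_l1',f_scale=.002); p=s.x
    print("cyl",[p[0],mu[1],p[1]],"dx/dy",p[2],"dz/dy",p[3],"rms",np.std(s.fun))
E
```

```text
scene level 964 ((499.9694519042969, 385.6094970703125), (29.556289672851562, 204.423583984375), 87.48778533935547) 0.04413596379715429
[[397. 375.]
 [601. 366.]
 [603. 396.]
 [399. 405.]]
board 6543 ((471.1162109375, -214.0874786376953), (400.7406005859375, 263.2960510253906), 81.32627868652344) 0.017375855970721332
  return _methods._mean(a, axis=axis, dtype=dtype,
  ret = um.true_divide(
<stdin>:17: RuntimeWarning: Mean of empty slice.
Traceback (most recent call last):
IndexError: index 0 is out of bounds for axis 0 with size 0
```

```bash
cat > fit.py <<'E'
import numpy as np, cv2
from scipy.optimize import least_squares
for c in("scene","top"):
    P=np.load(c+".npy"); img=cv2.imread(f"pics/{c}1.png"); hsv=cv2.cvtColor(img,cv2.COLOR_BGR2HSV)
    x,y,z=P[...,0],P[...,1],P[...,2]
    m=(x>.36)&(x<.63)&(y>.32)&(y<.43)&(z>.038)&(z<.056)
    q=P[m]; r=cv2.minAreaRect((q[:,:2]*1000).astype(np.float32)); print(c,"level",m.sum(),r,np.median(q[:,2]))
    u,v=[(225,247)],[(415,204)]
    for k in (u if c=="scene" else v): print("px",P[k[1],k[0]],hsv[k[1],k[0]])
    m=(x>.4)&(x<.7)&(y>-.35)&(y<-.1)&(z>.08)&(z<.2)&(hsv[...,1]>100)
    q=P[m];print(len(q))
    mu=q.mean(0)
    def f(p):
        D=np.array([p[2],1,p[3]]);D/=np.linalg.norm(D);C=np.array([p[0],-.225,p[1]])
        return np.linalg.norm(np.cross(q-C,D),axis=1)-.011
    for k in range(3):
        s=least_squares(f,[mu[0],mu[2]-.008,-.15,.15] if k==0 else s.x,loss='soft_l1',f_scale=.002); p=s.x; q=q[abs(s.fun)<.008]
    print("cyl at y=-.225:",p[:2],"dx/dy",p[2],"dz/dy",p[3],"rms",np.std(s.fun),len(q), "fall",np.arctan(p[3]/np.hypot(1,p[2])))
    # caps/ends: points near axis
    D=np.array([p[2],1,p[3]]);D/=np.linalg.norm(D);C=np.array([p[0],-.225,p[1]])
    q=P[(x>.4)&(x<.7)&(y>-.5)&(y<.1)&(z>.05)];t=(q-C)@D;e=np.linalg.norm(np.cross(q-C,D),axis=1)
    t=t[e<.018];print("ends",t.min(),t.max(),"mid",C+D*(t.min()+t.max())/2)
    h=np.histogram(((q-C)@D)[(e>.022)&(e<.06)&(q[:,2]>.08)],bins=np.arange(-.21,.22,.01));print([(round(a,2),n) for a,n in zip(h[1],h[0]) if n])
    # board: mask of z near .018 close to the pipe line
    w=P[...,:2]-C[:2];n=D[:2]/np.linalg.norm(D[:2]);a=w@n;l=w@np.array([-n[1],n[0]])
    m=(abs(z-.018)<.007)&(abs(a)<.25)&(abs(l)<.1);print("board",np.percentile(a[m],[.5,99.5]),np.percentile(l[m],[.5,99.5]))
E
python3 fit.py
```

```text
scene level 964 ((499.9694519042969, 385.6094970703125), (29.556289672851562, 204.423583984375), 87.48778533935547) 0.04413596379715429
px [ 0.54852622 -0.20601207  0.11940958] [ 11 158 182]
1536
cyl at y=-.225: [0.5415292  0.11309088] dx/dy 0.17484855504286795 dz/dy -0.22207718867908893 rms 0.0012196865908439185 1536 fall -0.2153657351666539
ends -0.2002970705803377 0.19984914817444088 mid [ 0.54149152 -0.22521552  0.11313874]
[(np.float64(-0.17), np.int64(71)), (np.float64(-0.16), np.int64(198)), (np.float64(-0.15), np.int64(139)), (np.float64(-0.14), np.int64(46)), (np.float64(0.13), np.int64(1)), (np.float64(0.14), np.int64(85)), (np.float64(0.15), np.int64(44))]
board [-0.19698192  0.19859691] [-0.05606922  0.05280862]
top level 1108 ((501.1946105957031, 384.27142333984375), (28.804243087768555, 203.41868591308594), 87.4315414428711) 0.044098650474416856
px [ 0.54067034 -0.21410571  0.12243042] [ 12 185 154]
1323
cyl at y=-.225: [0.5370407  0.13161548] dx/dy 0.17204835315779127 dz/dy -0.22381089882357005 rms 0.00336070397934361 1251 fall -0.21709411300782383
ends -0.19650121155157033 0.2038838421515887 mid [ 0.5376519  -0.22144752  0.13082039]
[(np.float64(-0.2), np.int64(1)), (np.float64(-0.19), np.int64(1)), (np.float64(-0.17), np.int64(33)), (np.float64(-0.16), np.int64(161)), (np.float64(-0.15), np.int64(138)), (np.float64(-0.14), np.int64(98)), (np.float64(-0.12), np.int64(1)), (np.float64(-0.05), np.int64(1)), (np.float64(-0.04), np.int64(1)), (np.float64(-0.03), np.int64(1)), (np.float64(0.06), np.int64(1)), (np.float64(0.1), np.int64(1)), (np.float64(0.13), np.int64(3)), (np.float64(0.14), np.int64(46)), (np.float64(0.15), np.int64(34)), (np.float64(0.16), np.int64(2)), (np.float64(0.17), np.int64(3))]
board [-0.19601984  0.19759021] [-0.06007247  0.04981087]
```

```bash
python3 -m jog '[{"rotation":[0,0,0],"translation":[20,-8,0],"grip":85},{"rotation":[0,0,1],"translation":[50,-20,0],"grip":85},{"rotation":[0,0,2],"translation":[80,-32,0],"grip":85},{"rotation":[0,0,3],"translation":[110,-44,0],"grip":85},{"rotation":[0,0,4],"translation":[140,-56,0],"grip":85},{"rotation":[0,0,5],"translation":[170,-68,0],"grip":85},{"rotation":[0,0,6],"translation":[200,-80,0],"grip":85},{"rotation":[0,0,7],"translation":[230,-92,0],"grip":85},{"rotation":[0,0,8],"translation":[260,-104,0],"grip":85},{"rotation":[0,0,9],"translation":[290,-116,0],"grip":85},{"rotation":[0,0,10],"translation":[320,-128,0],"grip":85},{"rotation":[0,0,10.3],"translation":[350,-140,0],"grip":85},{"rotation":[0,0,10.3],"translation":[370,-148,-15],"grip":85},{"rotation":[0,0,10.3],"translation":[378,-151,-30],"grip":85},{"rotation":[0,0,10.3],"translation":[378,-151,-30],"grip":85},{"rotation":[0,0,10.3],"translation":[378,-151,-30],"grip":85},{"rotation":[0,0,10.3],"translation":[378,-151,-30],"grip":85}]' 40
python3 - <<'E'
from h import *
o=readout.get_obs();print(o['ee_pos'],o['tcp_rot'],o['wrist_force'])
p,d,P=look("wrist");cv2.imwrite("pics/w1.png",p[...,::-1])
x,y,z=P[...,0],P[...,1],P[...,2]
m=(x>.36)&(x<.63)&(y>.32)&(y<.45)&(z>.040)&(z<.052)
q=P[m];r=cv2.minAreaRect((q[:,:2]*1000).astype(np.float32));print(m.sum(),r,np.median(q[:,2]),cv2.boxPoints(r).round(1).tolist())
E
python3 - <<'E'
s=open('fit.py').read().replace("mu[2]-.008,-.15,.15]","mu[2]-.02,.17,-.22]");exec(s)
E
```

```text
time: 2.6
ee_pos: [0.4992, 0.386, 0.2022]
tcp_rot: [180.0, 0.0, 177.5]
wrist_force: [0.4, -0.0, -0.9]
opening: 0.0852
grasp_force: 0.0
[0.49920851 0.38598617 0.20220027] [1.79959934e+02 3.11179270e-02 1.77543825e+02] [ 0.43643186 -0.02318942 -0.94422476]
6110 ((500.9307861328125, 384.712890625), (27.021217346191406, 203.0570526123047), 87.35938262939453) 0.04495255811947596 [[398.8999938964844, 375.8999938964844], [601.7000122070312, 366.5], [603.0, 393.5], [400.1000061035156, 402.8999938964844]]
scene level 964 ((499.9694519042969, 385.6094970703125), (29.556289672851562, 204.423583984375), 87.48778533935547) 0.04413596379715429
px [ 0.54852622 -0.20601207  0.11940958] [ 11 158 182]
1536
cyl at y=-.225: [0.5415292  0.11309088] dx/dy 0.17484855463997453 dz/dy -0.22207718850392194 rms 0.001219686590819548 1536 fall -0.21536573501625533
ends -0.20029707058990195 0.19984914817003288 mid [ 0.54149152 -0.22521552  0.11313874]
[(np.float64(-0.17), np.int64(71)), (np.float64(-0.16), np.int64(198)), (np.float64(-0.15), np.int64(139)), (np.float64(-0.14), np.int64(46)), (np.float64(0.13), np.
[... 173 characters left out ...]
384.27142333984375), (28.804243087768555, 203.41868591308594), 87.4315414428711) 0.044098650474416856
px [ 0.54067034 -0.21410571  0.12243042] [ 12 185 154]
1323
cyl at y=-.225: [0.54298576 0.1130796 ] dx/dy 0.17698065458788553 dz/dy -0.22076436733394578 rms 0.0014892380892108925 1323 fall -0.21405572971638676
ends -0.20152159097794706 0.1989542984448493 mid [ 0.54276716 -0.22623516  0.11335228]
[(np.float64(-0.17), np.int64(69)), (np.float64(-0.16), np.int64(120)), (np.float64(-0.15), np.int64(107)), (np.float64(-0.14), np.int64(20)), (np.float64(0.13), np.int64(4)), (np.float64(0.14), np.int64(47)), (np.float64(0.15), np.int64(12))]
board [-0.19720894  0.19652057] [-0.05417026  0.05544406]
```

```bash
python3 -m jog '[{"rotation":[0,0,0],"translation":[2,-1,-20],"grip":85},{"rotation":[0,0,0],"translation":[2,-1,-45],"grip":85},{"rotation":[0,0,0],"translation":[2,-1,-70],"grip":85},{"rotation":[0,0,0],"translation":[2,-1,-95],"grip":85},{"rotation":[0,0,0],"translation":[2,-1,-120],"grip":85},{"rotation":[0,0,0],"translation":[2,-1,-145],"grip":85},{"rotation":[0,0,0],"translation":[2,-1,-165],"grip":85},{"rotation":[0,0,0],"translation":[2,-1,-180],"grip":85},{"rotation":[0,0,0],"translation":[2,-1,-188],"grip":85},{"rotation":[0,0,0],"translation":[2,-1,-190],"grip":85},{"rotation":[0,0,0],"translation":[2,-1,-190],"grip":85},{"rotation":[0,0,0],"translation":[2,-1,-190],"grip":50},{"rotation":[0,0,0],"translation":[2,-1,-190],"grip":35},{"rotation":[0,0,0],"translation":[2,-1,-190],"grip":20},{"rotation":[0,0,0],"translation":[2,-1,-190],"grip":20},{"rotation":[0,0,0],"translation":[2,-1,-190],"grip":20},{"rotation":[0,0,0],"translation":[2,-1,-190],"grip":20},{"rotation":[0,0,0],"translation":[2,-1,-190],"grip":20},{"rotation":[0,0,0],"translation":[2,-1,-190],"grip":20},{"rotation":[0,0,0],"translation":[2,-1,-190],"grip":20}]' 45
```

```text
time: 4.65
ee_pos: [0.5023, 0.3845, 0.0117]
tcp_rot: [180.0, 0.0, 177.5]
wrist_force: [-0.1, 0.6, 5.3]
opening: 0.0255
grasp_force: 45.7
```

```bash
python3 -m jog '[{"rotation":[0,0,0],"translation":[0,0,3],"grip":20},{"rotation":[0,0,0],"translation":[0,0,10],"grip":20},{"rotation":[0,0,0],"translation":[0,0,25],"grip":20},{"rotation":[0,0,0],"translation":[0,0,45],"grip":20},{"rotation":[0,0,0],"translation":[0,0,70],"grip":20},{"rotation":[0,0,0],"translation":[0,0,95],"grip":20},{"rotation":[0,0,0],"translation":[0,0,120],"grip":20},{"rotation":[0,0,0],"translation":[0,0,145],"grip":20},{"rotation":[0,0,0],"translation":[0,0,170],"grip":20},{"rotation":[0,0,0],"translation":[0,0,195],"grip":20},{"rotation":[0,0,0],"translation":[0,0,220],"grip":20},{"rotation":[0,0,0],"translation":[0,0,245],"grip":20},{"rotation":[0,0,0],"translation":[0,0,265],"grip":20},{"rotation":[0,0,0],"translation":[0,0,280],"grip":20},{"rotation":[0,0,0],"translation":[0,0,288],"grip":20},{"rotation":[0,0,0],"translation":[0,0,290],"grip":20},{"rotation":[0,0,0],"translation":[0,0,290],"grip":20}]'
```

```text
time: 6.35
ee_pos: [0.502, 0.3843, 0.3011]
tcp_rot: [-180.0, -0.0, 177.5]
wrist_force: [0.7, -0.2, -2.4]
opening: 0.0254
grasp_force: 44.7
```

```bash
python3 -m jog '[{"rotation":[0,0,-1.5],"translation":[1,-10,0],"grip":20},{"rotation":[0,0,-5],"translation":[2,-30,0],"grip":20},{"rotation":[0,0,-10],"translation":[4,-60,0],"grip":20},{"rotation":[0,0,-16],"translation":[7,-95,0],"grip":20},{"rotation":[0,0,-22],"translation":[9,-132,0],"grip":20},{"rotation":[0,0,-28],"translation":[12,-170,0],"grip":20},{"rotation":[0,0,-34],"translation":[14,-208,0],"grip":20},{"rotation":[0,0,-40],"translation":[17,-246,0],"grip":20},{"rotation":[0,0,-46],"translation":[19,-284,0],"grip":20},{"rotation":[0,0,-52],"translation":[22,-322,0],"grip":20},{"rotation":[0,0,-58],"translation":[24,-360,0],"grip":20},{"rotation":[0,0,-64],"translation":[27,-398,0],"grip":20},{"rotation":[0,0,-70],"translation":[29,-436,0],"grip":20},{"rotation":[0,0,-76],"translation":[32,-474,0],"grip":20},{"rotation":[0,0,-82],"translation":[34,-510,0],"grip":20},{"rotation":[0,0,-88],"translation":[37,-545,0],"grip":20},{"rotation":[0,0,-93],"translation":[39,-575,0],"grip":20},{"rotation":[0,0,-96],"translation":[40,-595,0],"grip":20},{"rotation":[0,0,-97.5],"translation":[41,-606,0],"grip":20},{"rotation":[0,0,-97.5],"translation":[41,-606,0],"grip":20}]'
python3 -m jog '[{"rotation":[0,0,0],"translation":[0,0,0],"grip":20},{"rotation":[-1.9,0.34,0],"translation":[0,0,0],"grip":20},{"rotation":[-4,0.7,0],"translation":[0,0,-2],"grip":20},{"rotation":[-6,1.06,0],"translation":[0,0,-10],"grip":20},{"rotation":[-8,1.41,0],"translation":[0,0,-25],"grip":20},{"rotation":[-10,1.76,0],"translation":[0,0,-45],"grip":20},{"rotation":[-11.5,2.03,0],"translation":[0,0,-65],"grip":20},{"rotation":[-12.1,2.14,0],"translation":[0,0,-85],"grip":20},{"rotation":[-12.1,2.14,0],"translation":[0,0,-105],"grip":20},{"rotation":[-12.1,2.14,0],"translation":[0,0,-120],"grip":20},{"rotation":[-12.1,2.14,0],"translation":[0,0,-128],"grip":20},{"rotation":[-12.1,2.14,0],"translation":[0,0,-130],"grip":20},{"rotation":[-12.1,2.14,0],"translation":[0,0,-130],"grip":20},{"rotation":[-12.1,2.14,0],"translation":[0,0,-130],"grip":20}]'
python3 - <<'E'
from h import *
o=readout.get_obs();print(o['ee_pos'],o['tcp_rot'],o['wrist_force'])
p,d,P=look("scene");cv2.imwrite("pics/s2.png",cv2.resize(p[150:330,90:340,::-1],None,fx=3,fy=3,interpolation=cv2.INTER_CUBIC))
np.save("s2.npy",P)
T=R.from_euler('xyz',o['tcp_rot'],degrees=True).as_matrix()
print("tool x",T[:,0],"y",T[:,1],"z",T[:,2])
E
```

```text
time: 8.35
ee_pos: [0.5425, -0.2228, 0.3005]
tcp_rot: [-179.9, -0.0, 79.9]
wrist_force: [0.3, 0.9, -3.0]
opening: 0.0257
grasp_force: 44.7
time: 9.75
ee_pos: [0.5434, -0.2216, 0.1723]
tcp_rot: [179.9, 12.3, 80.0]
wrist_force: [-0.5, -0.4, -3.3]
opening: 0.0258
grasp_force: 44.7
[ 0.54339402 -0.22163     0.17230958] [179.92382499  12.29402475  79.98014951] [-0.48702259 -0.42227108 -3.25487596]
tool x [ 0.1699994   0.96216509 -0.21292849] y [ 0.98479592 -0.17371043  0.00129902] z [-0.03573803 -0.20991194 -0.97706692]
```

View pics/s2.png

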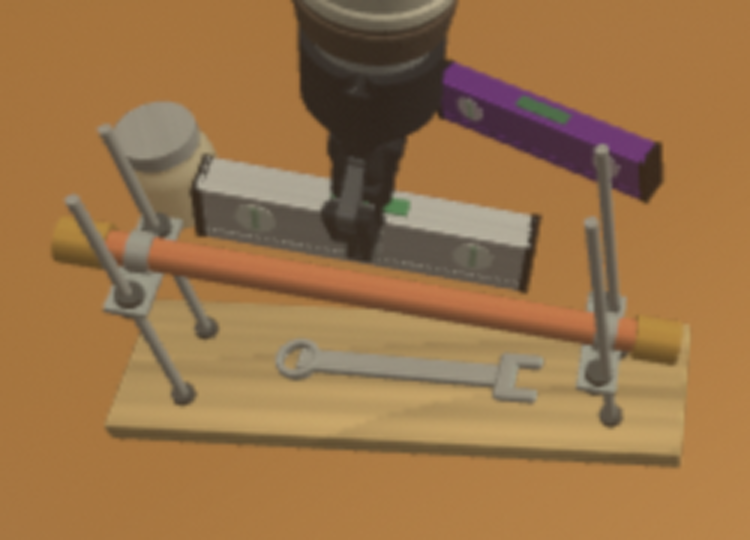

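The level (crop x 195–535) hangs parallel above the pipe and centred between the supports. I'll check its position against the pipe using the same camera's depth.

```bash
python3 - <<'E'
import numpy as np,cv2
P=np.load("s2.npy").reshape(-1,3);P=P[~np.isnan(P[:,0])]
C=np.array([.5415,-.2252,.1131]);u=np.array([.1748,1,-.2221]);u/=np.linalg.norm(u)
w=np.cross([0,0,1],u);w/=np.linalg.norm(w);n=np.cross(u,w)
Q=(P-C)@np.array([u,w,n]).T*1000
for s in(-80,-50,50,80):
    q=Q[(abs(Q[:,0]-s)<12)&(Q[:,2]>40)&(Q[:,2]<110)&(abs(Q[:,1])<30)]
    f=q[(q[:,2]<85-0)&(q[:,2]>58)]
    h=q[(q[:,1]>-9)&(q[:,1]<9)]
    print(s,len(q),"front face w",np.median(f[:,1]),"top n",np.median(h[:,2]),"lowest",np.percentile(q[:,2],2),"w range",np.percentile(q[:,1],[2,98]))
q=Q[(Q[:,2]>60)&(Q[:,2]<85)&(abs(Q[:,1])<25)&(abs(Q[:,0])<130)];print("ends",np.percentile(q[:,0],[.5,99.5]))
E
```

```text
-80 362 front face w -12.92286873449334 top n 91.27979406292154 lowest 48.46559930174105 w range [-14.41831255  11.38531194]
-50 361 front face w -12.57061598614882 top n 91.26107267968766 lowest 48.20230488067196 w range [-13.94239244  11.09532704]
50 343 front face w -13.305443938613038 top n 91.56114822460555 lowest 48.93233747521192 w range [-14.74664038  11.30726806]
80 336 front face w -12.873909860206197 top n 91.62356087464481 lowest 48.2443834077646 w range [-14.38781926  11.05430868]
ends [-107.73863508   93.43467263]
```

Lateral error is about 0 and the tilt matches. The base sits about 38 mm above its seat. Going straight down 38.8 mm will also shift the level +8 mm along the pipe, which cancels the −7 mm offset.

```bash
python3 -m jog '[{"rotation":[0,0,0],"translation":[0,0,-4],"grip":20},{"rotation":[0,0,0],"translation":[0,0,-12],"grip":20},{"rotation":[0,0,0],"translation":[0,0,-20],"grip":20},{"rotation":[0,0,0],"translation":[0,0,-27],"grip":20},{"rotation":[0,0,0],"translation":[0,0,-32],"grip":20},{"rotation":[0,0,0],"translation":[0,0,-34],"grip":20},{"rotation":[0,0,0],"translation":[0,0,-35.5],"grip":20},{"rotation":[0,0,0],"translation":[0,0,-36],"grip":20},{"rotation":[0,0,0],"translation":[0,0,-36],"grip":20},{"rotation":[0,0,0],"translation":[0,0,-36],"grip":20},{"rotation":[0,0,0],"translation":[0,0,-36],"grip":20}]'
python3 -m jog '[{"rotation":[0,0,0],"translation":[0,0,-0.5],"grip":20},{"rotation":[0,0,0],"translation":[0,0,-1],"grip":20},{"rotation":[0,0,0],"translation":[0,0,-1],"grip":20},{"rotation":[0,0,0],"translation":[0,0,-1],"grip":20}]'
```

```text
time: 10.9
ee_pos: [0.5432, -0.2218, 0.1355]
tcp_rot: [180.0, 12.3, 80.0]
wrist_force: [0.6, 1.0, -3.4]
opening: 0.0254
grasp_force: 44.7
time: 11.3
ee_pos: [0.543, -0.2217, 0.1343]
tcp_rot: [-180.0, 12.3, 80.0]
wrist_force: [-0.0, 1.1, -2.5]
opening: 0.0253
grasp_force: 44.7
```

```bash
for i in 1 2; do python3 -m jog '[{"rotation":[0,0,0],"translation":[0,0,-0.3],"grip":20},{"rotation":[0,0,0],"translation":[0,0,-0.6],"grip":20},{"rotation":[0,0,0],"translation":[0,0,-0.6],"grip":20},{"rotation":[0,0,0],"translation":[0,0,-0.6],"grip":20}]' | grep -E "ee_pos|force|rot"; done
```

```text
ee_pos: [0.5432, -0.2218, 0.1338]
tcp_rot: [180.0, 12.3, 80.0]
wrist_force: [0.7, 1.2, -1.6]
grasp_force: 44.8
ee_pos: [0.5434, -0.2218, 0.1335]
tcp_rot: [179.9, 12.3, 80.0]
wrist_force: [0.7, 0.8, 3.4]
grasp_force: 45.4
```

```bash
python3 -m jog '[{"rotation":[0,0,0],"translation":[0,0,-0.3],"grip":20},{"rotation":[0,0,0],"translation":[0,0,-0.3],"grip":20},{"rotation":[0,0,0],"translation":[0,0,-0.3],"grip":20}]'
python3 - <<'E'
from h import *
print(readout.get_obs()['torque'])
P=look("scene")[2].reshape(-1,3);P=P[~np.isnan(P[:,0])]
C=np.array([.5415,-.2252,.1131]);u=np.array([.1748,1,-.2221]);u/=np.linalg.norm(u)
w=np.cross([0,0,1],u);w/=np.linalg.norm(w);n=np.cross(u,w)
Q=(P-C)@np.array([u,w,n]).T*1000
for s in(-80,-50,50,80):
    q=Q[(abs(Q[:,0]-s)<12)&(abs(Q[:,1])<30)]
    h=q[(abs(q[:,1])<9)&(q[:,2]>45)&(q[:,2]<62)]; f=q[(q[:,2]<46)&(q[:,2]>20)]
    print(s,"front w",np.median(f[:,1]),"top n (53.5)",np.median(h[:,2]))
q=Q[(Q[:,2]>25)&(Q[:,2]<46)&(abs(Q[:,1])<25)&(abs(Q[:,0])<130)];print("ends",np.percentile(q[:,0],[.5,99.5]))
E
```

```text
time: 12.4
ee_pos: [0.5435, -0.2218, 0.1334]
tcp_rot: [179.9, 12.3, 80.0]
wrist_force: [1.7, 1.1, 5.9]
opening: 0.0252
grasp_force: 45.8
[ 0.02268981 -0.40585794  0.07637747]
-80 front w -12.616793635787685 top n (53.5) 53.432312380067806
-50 front w -12.930864587143557 top n (53.5) 53.328034750776524
50 front w -12.864811565845434 top n (53.5) 53.515027371971854
80 front w -12.805123039695031 top n (53.5) 53.51246696048052
ends [-98.96969053 101.79390073]
```

```bash
python3 -m jog '[{"rotation":[0,0,0],"translation":[0,0,0],"grip":26},{"rotation":[0,0,0],"translation":[0,0,0],"grip":28},{"rotation":[0,0,0],"translation":[0,0,0],"grip":30},{"rotation":[0,0,0],"translation":[0,0,0],"grip":33},{"rotation":[0,0,0],"translation":[0,0,0],"grip":37},{"rotation":[0,0,0],"translation":[0,0,0],"grip":42},{"rotation":[0,0,0],"translation":[0,0,0],"grip":50},{"rotation":[0,0,0],"translation":[0,0,0],"grip":58},{"rotation":[0,0,0],"translation":[0,0,0],"grip":65},{"rotation":[0,0,0],"translation":[0,0,0],"grip":65},{"rotation":[0,0,0],"translation":[0,0,0],"grip":65}]' 20
python3 - <<'E'
from h import *
p,d,P=look("scene");cv2.imwrite("pics/s3.png",cv2.resize(p[150:330,90:340,::-1],None,fx=3,fy=3))
E
```

```text
time: 13.55
ee_pos: [0.5431, -0.2217, 0.1328]
tcp_rot: [-180.0, 12.3, 80.0]
wrist_force: [-0.1, 0.9, 0.6]
opening: 0.0653
grasp_force: 0.0
```

View pics/s3.png

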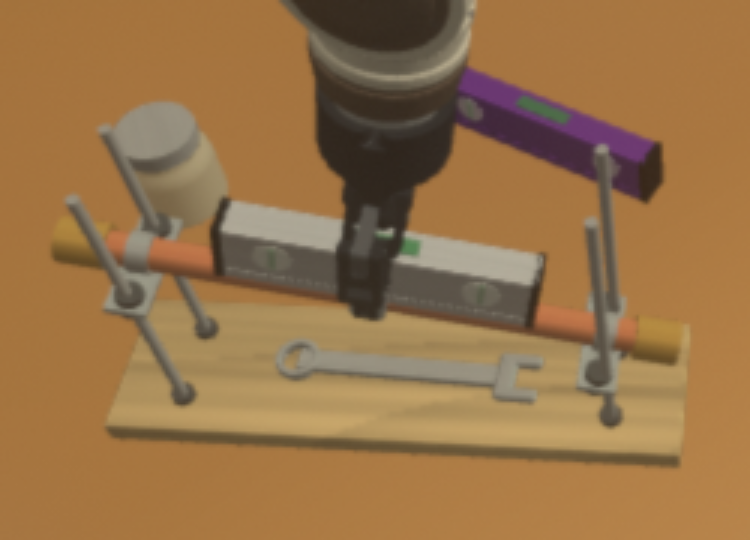

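The level rests on the pipe (crop x 215–540), upright and centred, with the fingers clear of it. Now I'll retreat along the tool axis.

```bash
python3 -m jog '[{"rotation":[0,0,0],"translation":[0,1,5],"grip":65},{"rotation":[0,0,0],"translation":[0.5,3,14],"grip":65},{"rotation":[0,0,0],"translation":[1,5,24],"grip":65},{"rotation":[0,0,0],"translation":[1.5,8,38],"grip":65},{"rotation":[0,0,0],"translation":[2,12,56],"grip":65},{"rotation":[0,0,0],"translation":[3,17,78],"grip":65},{"rotation":[0,0,0],"translation":[4,21,100],"grip":65},{"rotation":[0,0,0],"translation":[4,21,125],"grip":65},{"rotation":[0,0,0],"translation":[4,21,145],"grip":65},{"rotation":[0,0,0],"translation":[4,21,155],"grip":65},{"rotation":[0,0,0],"translation":[4,21,155],"grip":65},{"rotation":[0,0,0],"translation":[4,21,155],"grip":65},{"rotation":[0,0,0],"translation":[4,21,155],"grip":65},{"rotation":[0,0,0],"translation":[4,21,155],"grip":65}]'
python3 - <<'E'
from h import *
p,d,P=look("scene");cv2.imwrite("pics/s4.png",p[...,::-1])
P=P.reshape(-1,3);P=P[~np.isnan(P[:,0])]
C=np.array([.5415,-.2252,.1131]);u=np.array([.1748,1,-.2221]);u/=np.linalg.norm(u)
w=np.cross([0,0,1],u);w/=np.linalg.norm(w);n=np.cross(u,w)
Q=(P-C)@np.array([u,w,n]).T*1000
for s in(-80,-50,50,80):
    q=Q[(abs(Q[:,0]-s)<12)&(abs(Q[:,1])<30)]
    h=q[(abs(q[:,1])<9)&(q[:,2]>45)&(q[:,2]<62)]; f=q[(q[:,2]<46)&(q[:,2]>20)]
    print(s,"front w",np.median(f[:,1]),"top n (53.5)",np.median(h[:,2]))
q=Q[(Q[:,2]>25)&(Q[:,2]<46)&(abs(Q[:,1])<25)&(abs(Q[:,0])<130)];print("ends",np.percentile(q[:,0],[.5,99.5]))
E
```

```text
time: 15.0
ee_pos: [0.5468, -0.2006, 0.2867]
tcp_rot: [-179.9, 12.3, 80.0]
wrist_force: [-0.4, 0.0, -0.1]
opening: 0.065
grasp_force: 0.0
-80 front w -12.65787288288276 top n (53.5) 53.301578368313585
-50 front w -12.630929602677188 top n (53.5) 53.33337507658726
50 front w -12.674329669806452 top n (53.5) 53.20891011220307
80 front w -12.52180046181227 top n (53.5) 53.590873539189595
ends [-99.09115958 101.61166797]
```

View pics/s4.png

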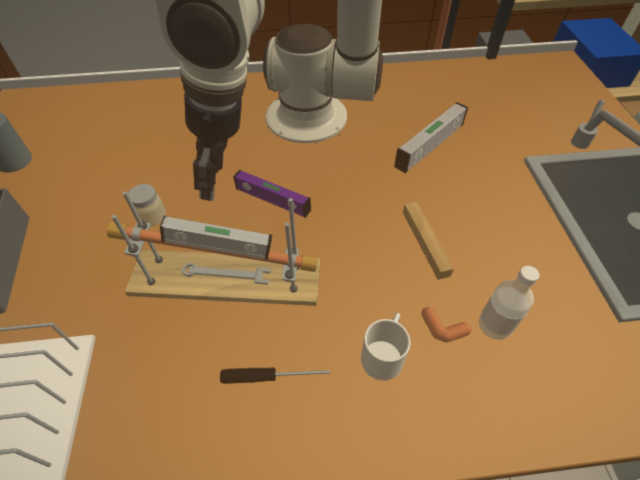

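The level sits still on the pipe at (215,238), the other things are where they were, and the gripper is clear at (207,180).

```bash
python3 -c "from workcell import bot; print(bot.job_done())"
```

```text
the job is handed in; nothing more can be done
None
```

The spirit level is resting by itself on the pipe, upright with its groove down and within about 1 mm of midway between the supports; nothing else appears moved, and the job was handed in at about 15 s of the 64 s allowed.

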